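Cure the rocking corner of the balance slab

TASK

The stone balance slab rocks on its feet. Press its corners down one after another with the fingertips, firmly enough to tip a loose one, until you find the corner that rocks; push that corner's plastic shim straight in until its tab lies flat against the slab's edge, then press the same corner again as firmly to prove that it stands solid, and leave it. Only press and push: lift nothing, and leave the other three shims, the slab and the other things on the bench where they are.

Things in the scene. Friction and masses are not known exactly. Their poses are not given: they have to be found in the camera images.
- slab: Loose stone slab 180 x 240 x 30 mm (its x, y, z), 3.5 kg, on four round rubber feet 12 mm high under its corners; top 42 mm above the bench. Origin: centre of its underside; z up, x away from the robot, y to the robot's left (turned up to 0.3 rad). It starts level and the feet look alike, but one foot, any of the four, is tired. Slides only if shoved sideways with well over 10 N.
- corner_a (a point): Pressing point on the slab's top, near left corner seen from the robot: -65 mm along the slab's x, +95 mm along its y, 25 mm in from both edges, almost over the foot. If this foot is the tired one, the corner gives 4 mm (starting at about 2.5 N, right down by 5 N), the opposite corner lifts, and it springs back when let go; if not, it gives under 1 mm.
- corner_b (a point): Pressing point on the slab's top, far left corner seen from the robot: +65 mm along the slab's x, +95 mm along its y, 25 mm in from both edges, almost over the foot. If this foot is the tired one, the corner gives 4 mm (starting at about 2.5 N, right down by 5 N), the opposite corner lifts, and it springs back when let go; if not, it gives under 1 mm.
- corner_c (a point): Pressing point on the slab's top, far right corner seen from the robot: +65 mm along the slab's x, -95 mm along its y, 25 mm in from both edges, almost over the foot. If this foot is the tired one, the corner gives 4 mm (starting at about 2.5 N, right down by 5 N), the opposite corner lifts, and it springs back when let go; if not, it gives under 1 mm.
- corner_d (a point): Pressing point on the slab's top, near right corner seen from the robot: -65 mm along the slab's x, -95 mm along its y, 25 mm in from both edges, almost over the foot. If this foot is the tired one, the corner gives 4 mm (starting at about 2.5 N, right down by 5 N), the opposite corner lifts, and it springs back when let go; if not, it gives under 1 mm.
- shim_a: Shim of corner_a: loose grey plastic wedge 28 mm wide, thin end under the slab face at slab y +120 mm, at slab x -36 mm. Outer end: upright tab 30 mm high, 8 mm thick. Origin on the bench under the tab's inner face; x is the push direction, z up. Tab starts 34-50 mm out from the slab; home when against it. Slides with under 1 N. 11.5 mm high to x 14 mm, tapering to 2.5 mm at x 64 mm.
- shim_b: Shim of corner_b: loose grey plastic wedge 28 mm wide, thin end under the slab face at slab y +120 mm, at slab x +36 mm. Outer end: upright tab 30 mm high, 8 mm thick. Origin on the bench under the tab's inner face; x is the push direction, z up. Tab starts 34-50 mm out from the slab; home when against it. Slides with under 1 N. 11.5 mm high to x 14 mm, tapering to 2.5 mm at x 64 mm.
- shim_c: Shim of corner_c: loose grey plastic wedge 28 mm wide, thin end under the slab face at slab y -120 mm, at slab x +36 mm. Outer end: upright tab 30 mm high, 8 mm thick. Origin on the bench under the tab's inner face; x is the push direction, z up. Tab starts 34-50 mm out from the slab; home when against it. Slides with under 1 N. 11.5 mm high to x 14 mm, tapering to 2.5 mm at x 64 mm.
- shim_d: Shim of corner_d: loose grey plastic wedge 28 mm wide, thin end under the slab face at slab y -120 mm, at slab x -36 mm. Outer end: upright tab 30 mm high, 8 mm thick. Origin on the bench under the tab's inner face; x is the push direction, z up. Tab starts 34-50 mm out from the slab; home when against it. Slides with under 1 N. 11.5 mm high to x 14 mm, tapering to 2.5 mm at x 64 mm.
- bubble: Bystander: round bubble level, 50 mm across, 15 mm high, loose on the middle of the slab's top. Origin: centre of its underside.
- weight: Bystander: 200 g steel check weight with a knob, 30 mm across, 51 mm high, on the bench on the robot's side of the slab. Origin: centre of its underside.
- vial: Bystander: small amber vial with white cap, 26 mm across, 48 mm high, on the bench beyond the slab. Origin: centre of its underside.
- spatula: Bystander: narrow steel lab spatula 152 mm long, lying on the bench beyond the slab. Origin: middle of its underside.
- beaker: Bystander: glass beaker 72 mm across, 95 mm high, on the bench to the right. Origin: centre of its underside.
- bottle: Bystander: reagent bottle with blue cap, 86 mm across, 150 mm high, on the bench to the right. Origin: centre of its underside.
- tipbox: Bystander: pipette tip box, 82 x 122 x 67 mm, on the bench to the left. Origin: centre of its underside.
- sprayer: Bystander: yellow spray bottle, 80 mm across, 200 mm high, on the bench to the left, farther off. Origin: centre of its underside.
Not all that is in view belongs to the job. What is shaped like the shim_c but blue is not meant. Leave any brown look-alike of the shim_d alone.

How it is judged (in metres and radians):
On the way, in this order (a step that is already met when the one before it is completed fails the run):
1. the corner that rocks is pressed with the fingers until the slab visibly tips there (by 2 mm or more) (angle between slab's own z axis and vertical above 0.017 rad and contact force between the fingers and slab above 1 N), for 0.1 s.
2. one shim is pushed home, its tab against the slab's edge within 5 mm, the other three left where they were ((((y of shim_a in the frame of slab below 0.125 m and x of shim_a in the frame of slab between -0.054 and -0.018 m) and distance of each of shim_b, shim_c, shim_d from where it was at the start of the episode below 0.01 m) or ((y of shim_b in the frame of slab below 0.125 m and x of shim_b in the frame of slab between 0.018 and 0.054 m) and distance of each of shim_a, shim_c, shim_d from where it was at the start of the episode below 0.01 m) or ((y of shim_c in the frame of slab above -0.125 m and x of shim_c in the frame of slab between 0.018 and 0.054 m) and distance of each of shim_a, shim_b, shim_d from where it was at the start of the episode below 0.01 m) or ((y of shim_d in the frame of slab above -0.125 m and x of shim_d in the frame of slab between -0.054 and -0.018 m) and distance of each of shim_a, shim_b, shim_c from where it was at the start of the episode below 0.01 m))), for 0.2 s.
3. the same corner is pressed again with 4 to 25 N: its shim now carries the load and the slab no longer tips (contact force between the fingers and slab between 4 and 25 N and angle between slab's own z axis and vertical below 0.012 rad and (contact force between slab and shim_a above 1 N or contact force between slab and shim_b above 1 N or contact force between slab and shim_c above 1 N or contact force between slab and shim_d above 1 N)), for 0.2 s.
At the end, for the whole second after the job is handed in: The shim of the rocking corner is home (tab within 5 mm of the slab's edge), the other three shims are within 10 mm of where they lay, the slab lies still and level (0.01 rad) within 20 mm of its first place, the other things are where they were (20 mm, spatula 30 mm), and the robot touches nothing ((((y of shim_a in the frame of slab below 0.125 m and x of shim_a in the frame of slab between -0.054 and -0.018 m) and distance of each of shim_b, shim_c, shim_d from where it was at the start of the episode below 0.01 m) or ((y of shim_b in the frame of slab below 0.125 m and x of shim_b in the frame of slab between 0.018 and 0.054 m) and distance of each of shim_a, shim_c, shim_d from where it was at the start of the episode below 0.01 m) or ((y of shim_c in the frame of slab above -0.125 m and x of shim_c in the frame of slab between 0.018 and 0.054 m) and distance of each of shim_a, shim_b, shim_d from where it was at the start of the episode below 0.01 m) or ((y of shim_d in the frame of slab above -0.125 m and x of shim_d in the frame of slab between -0.054 and -0.018 m) and distance of each of shim_a, shim_b, shim_c from where it was at the start of the episode below 0.01 m)) and angle between slab's own z axis and vertical below 0.01 rad and distance of each of slab, bubble, weight, vial, beaker, bottle, tipbox, sprayer from where it was at the start of the episode below 0.02 m and linear speed of slab below 0.01 m/s and distance of spatula from where it was at the start of the episode below 0.03 m).
It fails at once if a shim is lifted (15 mm) or tipped up (height (world z) of any of shim_a, shim_b, shim_c, shim_d above 0.015 m or angle between any of shim_a, shim_b, shim_c, shim_d's own z axis and vertical above 0.5 rad).
It fails at once if the slab is lifted or shoved more than 20 mm out of place (distance of slab from where it was at the start of the episode above 0.02 m or height (world z) of slab above 0.022 m).
It fails at once if more than one shim is moved by 10 mm or more (distance of each of shim_a, shim_b from where it was at the start of the episode above 0.01 m or distance of each of shim_a, shim_c from where it was at the start of the episode above 0.01 m or distance of each of shim_a, shim_d from where it was at the start of the episode above 0.01 m or distance of each of shim_b, shim_c from where it was at the start of the episode above 0.01 m or distance of each of shim_b, shim_d from where it was at the start of the episode above 0.01 m or distance of each of shim_c, shim_d from where it was at the start of the episode above 0.01 m).
It fails at once if another thing on the bench is lifted, knocked over or moved (20 mm, spatula 30 mm) (distance of any of bubble, weight, vial, beaker, bottle, tipbox, sprayer from where it was at the start of the episode above 0.02 m or distance of spatula from where it was at the start of the episode above 0.03 m).
It also fails if it takes over 61 s, if anything falls off the work surface, if the arm or the gripper's body presses on something with over 40 N, if the wrist force passes 120 N, or if a joint passes its speed limit or range.

ROBOT

A 6-joint arm with a two-finger parallel gripper is mounted at the origin on the work surface. World frame = base frame: x ahead of the robot, y to its left, z up, the work surface at z = 0. Lengths are in mm, angles in rad, forces in N, time in s.
With the tool pointing down it reaches from about 350 to 875 mm from the base axis. Payload 4.2 kg.
Tool frame: the origin (TCP) lies on the centre line of the jaws, within the pads' length; the fingertips stand 22 mm ahead of it and the grasp point (between the pads) lies 3 mm ahead of it (arm.nose_length is the distance from the TCP to the fingertips, in mm); z points along the fingers, x is the direction in which the jaws open and shut, and the axes are right-handed (so a half turn about z gives the same grasp; the last joint's range is limited). The gripper opens to 85 mm and grips with 20 to 120 N. Pads are 22 mm wide; open, the fingers measure 114 mm over their backs; the gripper's body (76 mm by 85 mm) begins 54 mm behind the grasp point. The pads swing forward as they close: fully open they stand 13 mm farther back than shut.
Start: joints at [1.462, 0.385, 0.008, 0, -1.194, -0.259], TCP at [224.694, 583.191, 253.312] pointing down, gripper open.
Joint ranges: [-3.14, 3.14], [-1.21, 2.06], [-1.07, 1.41], [-3.16, 2.05], [-2.99, -0.16], [-3.1, 3.1]. Speed limits (rad/s): [2.79, 2.79, 3.14, 3.14, 3.14, 3.14].

INTERFACE

Orientations are given as a unit quaternion [x, y, z, w].
In Python, from bench import telemetry, get_image, workorder, nets, arm gives the robot as it stands.
- The arm moves only by the tool apply_moves, never from a script. Its argument "steps" is a list of rows, each an object with "hand": the opening, from 0 (shut) to 1 (fully open); "xyz": the shift along the tool's x, y, z in cm, a list of three; "delta_rot": the turn, a rotation vector about the tool's x, y, z in rad, a list of three. In form: [{"hand": hand, "xyz": [x, y, z], "delta_rot": [wx, wy, wz]}, ...]. A call has 1 to 12 rows; each row is the pose to reach, as a shift and turn from the pose commanded when the call began, along the tool's axes at that moment; what a row does not reach only later rows make up. A row lasts 1/12 s, in which the tool goes at most 41.7 mm and 7.16 degrees, less where a joint would pass 70% of its speed; a pose out of reach is approached as far as the arm can. A call with a gripper value outside its range is refused whole. The fingers move at their own pace and stop on an object; the grip force is fixed at half the most. Time passes only in rows, so rows that repeat a pose let the fingers close. It gives the time, the measured TCP pose, the force and the opening at its end, in the units of the state.
- telemetry.read_state(): the state, without advancing time (a new reading comes with each control period).
- get_image(name): name is "side" or "top" or "wrist"; returns a dict with "frame" (480x640x3 uint8, blue, green, red), "fx", "fy", "cx", "cy" (pixels), "origin" and "orientation" of the camera in the world. Camera axes: x right, y down, z forward; pixel columns grow to the right and rows downward; lengths in mm; the calibration is good to about 2 mm. A picture is of the moment at which its call begins. There is no depth.
- workorder.job_done(): hands the job in, once; it reports no verdict.
Trained networks look in a picture, given as the dict that the camera call returned (one of the last four; its "shot" number tells which), for a name from the list of things; names that differ only in an ending like _2 or _b are one class to them, and where a whole thing is asked for, a point or a joint stands for the part that bears it (a point fixed in the world has none). Each returns a list of dicts, best first, with "confidence" (0 to 1); they miss things now and then, are a little off and sometimes report something else, mostly with a low value. They report only what shows in the picture. A call takes as long as a camera call. They do not tell look-alikes from the thing itself.
- nets.recognise(picture, label): "xyz" ([x, y, z] in mm, in world coordinates, good to about 4 mm: the middle of the surface that is visible of it).
- nets.outline_of(picture, label): "pixels" (480x640 bool, what is visible of it).
- nets.pinpoint(picture, label): "xyz" ([x, y, z] in mm, in world coordinates, good to about 4 mm: a listed point, or the origin of a listed thing).
The state is a dict: "clock": time; "joints": joint angles; "joint_vel": joint speeds; "joint_efforts": joint torques, N m; "position": TCP position; "ee_rot": TCP orientation; "contact_force": force on the tool from outside, world axes, zero at the start; "wrist_torque": the same for the moment, N m; "gripper_width": finger opening in mm.
Only numpy, scipy, OpenCV 4.12 (cv2) and the standard library are available. Lean on these libraries where they do the work, as an engineer would, in place of code of your own. Each camera call takes 0.05 s, during which the arm holds its last target.

## Working session

There is one attempt and no reset: what is moved stays moved. The work goes in short steps, Python scripts to look and compute and a tool call to move; the robot and the scene stay as the last step left them, time stands still between calls to the robot, and variables do not carry over. Pictures are saved under pics/ and viewed, and the job is handed in when it is done.

Besides the shell and the picture viewer there is one more tool, called after "Call:" in YAML: its name, and indented under it one key for each argument. apply_moves: Moves the arm, as the interface text tells. Its arguments: {"type":"object","properties":{"steps":{"type":"array"}},"required":["steps"]}

```bash
ls; mkdir -p pics; python3 - <<'E'
from bench import telemetry,get_image,nets,arm
import cv2
print(telemetry.read_state())
for n in ("side","top","wrist"):
    p=get_image(n); cv2.imwrite(f"pics/{n}0.png",p["frame"]); print(n,p["fx"],p["cx"],p["cy"],p["origin"],p["orientation"])
    if n!="wrist":
        for l in ("slab","corner_a","corner_b","corner_c","corner_d","shim_a","weight","vial","bubble","beaker","bottle","tipbox","sprayer","spatula"):
            print(l,[( [round(float(v)) for v in d["xyz"]],round(d["confidence"],2)) for d in nets.pinpoint(p,l)][:7])
E
```

```text
pics
{'clock': 0.0, 'joints': array([ 1.46157189e+00,  3.85564911e-01,  6.58311788e-03, -4.75794307e-04,
       -1.19397827e+00, -2.58594872e-01]), 'joint_vel': array([-0.00099533,  0.00235882, -0.00031401,  0.0006371 , -0.00026142,
       -0.00099377]), 'joint_efforts': array([ 1.56764522e-04, -3.92289698e+01,  1.88404942e+01,  4.18616518e+00,
       -4.65288176e-03, -1.79431578e-05]), 'position': array([224.53361208, 582.69072862, 252.20320869]), 'ee_rot': array([-5.65797650e-01,  8.24543388e-01, -6.75698379e-04, -8.73363754e-04]), 'contact_force': array([-0.74809745, -0.17807988,  0.09120142]), 'wrist_torque': array([-0.07772754,  0.0012532 ,  0.01464081]), 'gripper_width': 85.5609094496543}
side 494.0789967182437 320.77604821145235 246.66078008995257 [ 152.68451233 -932.6784882   878.58237874] [ 0.88665841 -0.16793713  0.0930719  -0.42067992]
slab [([515, 95, 16], 0.81), ([565, -440, -2], 0.58)]
corner_a [([583, -3, 41], 0.87), ([448, 188, 40], 0.73), ([453, -3, 41], 0.66), ([578, 188, 46], 0.61)]
corner_b [([583, -3, 41], 0.87), ([448, 188, 40], 0.73), ([453, -3, 41], 0.66), ([5
[... 1291 characters left out ...]
 0.95), ([451, 181, 44], 0.91), ([583, -7, 41], 0.74), ([553, -70, 1], 0.38)]
shim_a [([364, -125, 2], 0.82), ([482, 248, -2], 0.8), ([520, 89, 11], 0.62), ([545, -162, 2], 0.59), ([553, 248, 0], 0.55), ([552, -68, 2], 0.54)]
weight [([383, 89, 0], 0.59)]
vial [([643, 133, 1], 0.49), ([580, 183, 41], 0.36)]
bubble [([521, 85, 40], 0.8)]
beaker [([445, -470, -3], 0.88)]
bottle [([564, -447, -3], 0.73), ([405, 473, -3], 0.66)]
tipbox [([407, 475, -2], 0.92), ([552, 247, 0], 0.49)]
sprayer [([604, 463, -1], 0.79)]
spatula [([648, 20, 3], 0.73)]
wrist 335.8001546267164 322.17604978926437 238.65663827451263 [294.31981666 555.66748314 374.02553969] [-0.55980891  0.81539274  0.12155389 -0.08350632]
```

View pics/top0.png

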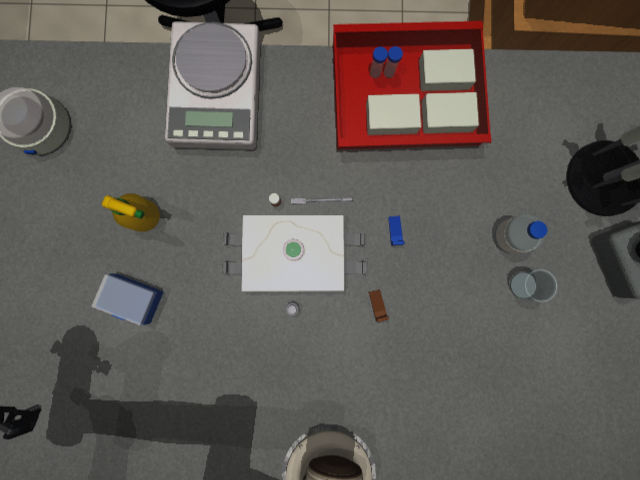

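View pics/side0.png

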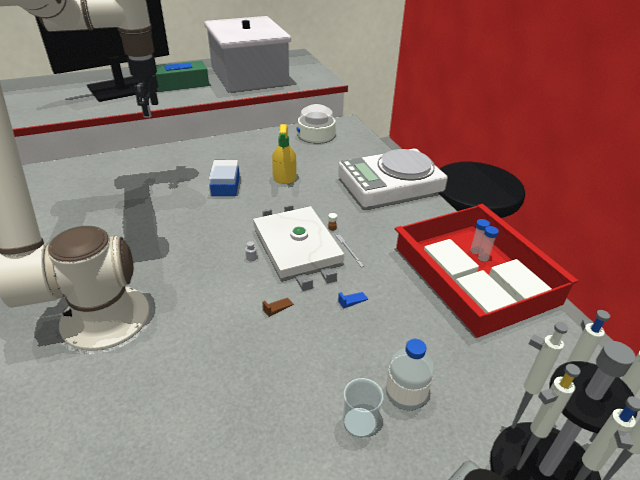

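The top view shows the slab at about (243–344, 215–291) px, almost square to the robot. The four grey shims sit at x≈227 (a, b) and x≈362 (c, d), the blue and brown decoys at (396,230) and (378,305). Next I'll measure the slab precisely.

```bash
cat > h.py <<'E'
import numpy as np, cv2
from scipy.spatial.transform import Rotation as R
def ray(p,u,v,z):
    d=R.from_quat(p["orientation"]).apply(np.array([(u-p["cx"])/p["fx"],(v-p["cy"])/p["fy"],1.]))
    o=np.array(p["origin"]); return o+d*(z-o[2])/d[2]
def st():
    from bench import telemetry
    s=telemetry.read_state()
    print("t",round(s["clock"],2),"pos",s["position"].round(1),"F",s["contact_force"].round(2),"rv",R.from_quat(s["ee_rot"]).as_matrix().round(3).tolist(),"w",round(s["gripper_width"],1))
    return s
E
python3 - <<'E'
from h import *
from bench import arm,get_image
print({k:getattr(arm,k) for k in dir(arm) if k[0]!='_'})
for n,pt in(("top",(265,275)),("side",(280,260))):
    p=get_image(n); f=p["frame"]
    m=((f.min(2)>(150 if n=="top" else 120))*255).astype(np.uint8)
    k,l,s,c=cv2.connectedComponentsWithStats(m); i=l[pt[1],pt[0]]
    print(n,s[i])
    if n=="top":
        cs=max(cv2.findContours((l==i).astype(np.uint8),0,1)[0],key=cv2.contourArea)
        r=cv2.minAreaRect(cs); b=cv2.boxPoints(r); print(r)
        q=np.array([ray(p,u,v,42) for u,v in b]); print(q.round(1),q.mean(0))
    x0,y0,x1,y1=(200,180,420,330) if n=="top" else (220,190,380,310)
    cv2.imwrite(f"pics/{n}1.png",cv2.resize(f[y0:y1,x0:x1],None,fx=3.6,fy=3.6,interpolation=2))
E
```

```text
{'IKError': <class 'bench.IKError'>, 'nose_length': 22.0}
top [ 242  215  102   76 7510]
((292.5, 252.5), (75.0, 101.0), 90.0)
[[601.6 210.6  42. ]
 [604.4 -28.3  42. ]
 [427.5 -29.3  42. ]
 [425.5 205.8  42. ]] [514.73907979  89.68924473  42.        ]
side [     0      0    640    480 171949]
```

View pics/top1.png

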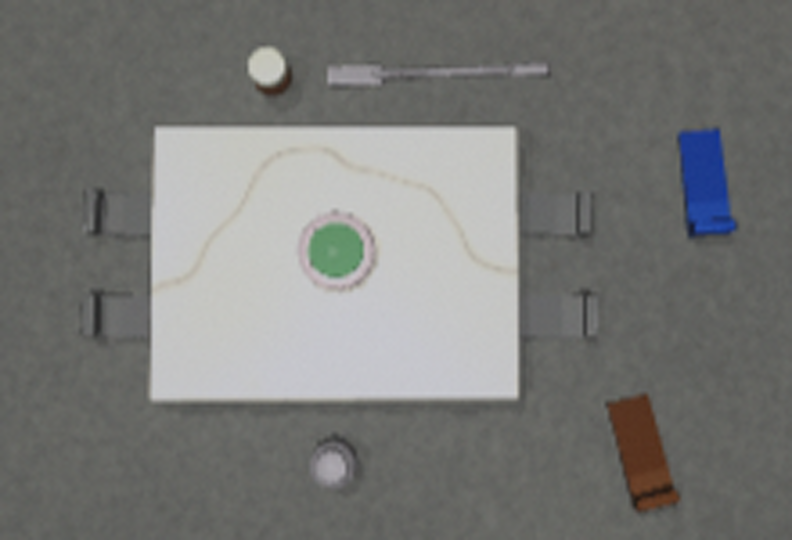

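View pics/side1.png

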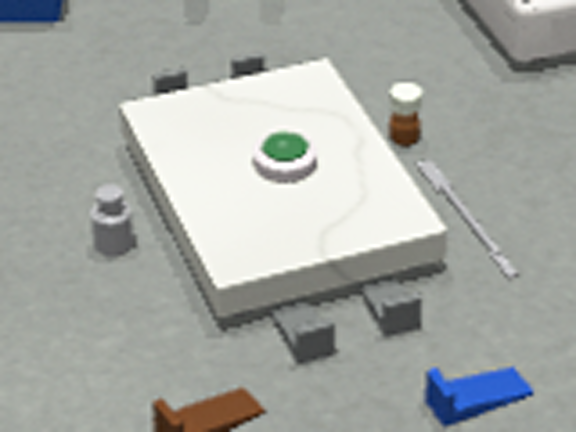

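```bash
python3 - <<'E'
from h import *
q=R.from_euler('z',0)
from bench import telemetry
s=st(); M=R.from_quat(s["ee_rot"])
print(M.inv().apply(np.array([451,185,160])-[224.694,583.191,253.312])/10)
T=R.from_matrix(np.array([[0,-1,0],[-1,0,0],[0,0,-1]]).T)
print((M.inv()*T).as_rotvec())
E
```

```text
t 1.65 pos [224.7 583.2 253.3] F [ 0.15 -0.49  0.93] rv [[-0.36, -0.933, -0.0], [-0.933, 0.36, -0.0], [0.0, -0.0, -1.0]] w 85.3
[ 29.01887937 -35.43412852   9.33291223]
[-5.50799471e-06 -4.45385372e-05 -3.67789035e-01]
```

Call:
apply_moves:
  steps:
    - {"hand":0,"xyz":[29.0,-35.4,0],"delta_rot":[0,0,-0.3678]}
    - {"hand":0,"xyz":[29.0,-35.4,0],"delta_rot":[0,0,-0.3678]}
    - {"hand":0,"xyz":[29.0,-35.4,0],"delta_rot":[0,0,-0.3678]}
    - {"hand":0,"xyz":[29.0,-35.4,0],"delta_rot":[0,0,-0.3678]}
    - {"hand":0,"xyz":[29.0,-35.4,0],"delta_rot":[0,0,-0.3678]}
    - {"hand":0,"xyz":[29.0,-35.4,0],"delta_rot":[0,0,-0.3678]}
    - {"hand":0,"xyz":[29.0,-35.4,0],"delta_rot":[0,0,-0.3678]}
    - {"hand":0,"xyz":[29.0,-35.4,0],"delta_rot":[0,0,-0.3678]}
    - {"hand":0,"xyz":[29.0,-35.4,9.3],"delta_rot":[0,0,-0.3678]}
    - {"hand":0,"xyz":[29.0,-35.4,9.3],"delta_rot":[0,0,-0.3678]}
    - {"hand":0,"xyz":[29.0,-35.4,9.3],"delta_rot":[0,0,-0.3678]}
    - {"hand":0,"xyz":[29.0,-35.4,9.3],"delta_rot":[0,0,-0.3678]}

```text
clock: 2.65
position: [450.8, 182.7, 158.8]
ee_rot: [-0.707, 0.708, 0.0, -0.001]
contact_force: [1.2, 0.3, 0.0]
gripper_width: -0.0
```

Call:
apply_moves:
  steps:
    - {"hand":0,"xyz":[0,0,4.0],"delta_rot":[0,0,0]}
    - {"hand":0,"xyz":[0,0,7.0],"delta_rot":[0,0,0]}
    - {"hand":0,"xyz":[0,0,8.8],"delta_rot":[0,0,0]}
    - {"hand":0,"xyz":[0,0,8.8],"delta_rot":[0,0,0]}
    - {"hand":0,"xyz":[0,0,8.8],"delta_rot":[0,0,0]}

```text
clock: 3.07
position: [450.8, 185.2, 72.0]
ee_rot: [0.707, -0.707, 0.0, 0.001]
contact_force: [0.1, -0.4, 0.0]
gripper_width: -0.1
```

```bash
python3 - <<'E'
from h import *
from bench import get_image
st();p=get_image("top");cv2.imwrite("pics/top2.png",cv2.resize(p["frame"][180:330,200:420],None,fx=3.6,fy=3.6))
p=get_image("wrist");cv2.imwrite("pics/w2.png",p["frame"])
p=get_image("side");cv2.imwrite("pics/s2.png",cv2.resize(p["frame"][150:310,220:400],None,fx=3.6,fy=3.6))
E
```

```text
t 3.07 pos [450.8 185.2  72. ] F [ 0.06 -0.38  0.04] rv [[0.0, -1.0, -0.001], [-1.0, -0.0, -0.001], [0.001, 0.001, -1.0]] w -0.1
```

View pics/s2.png

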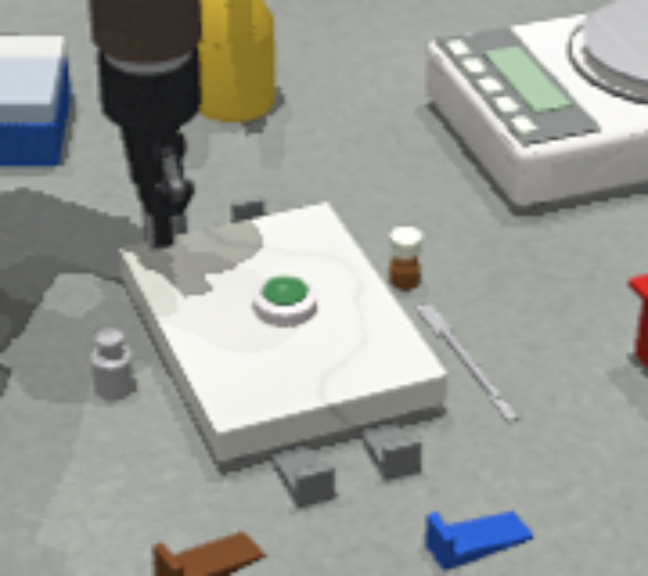

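View pics/w2.png

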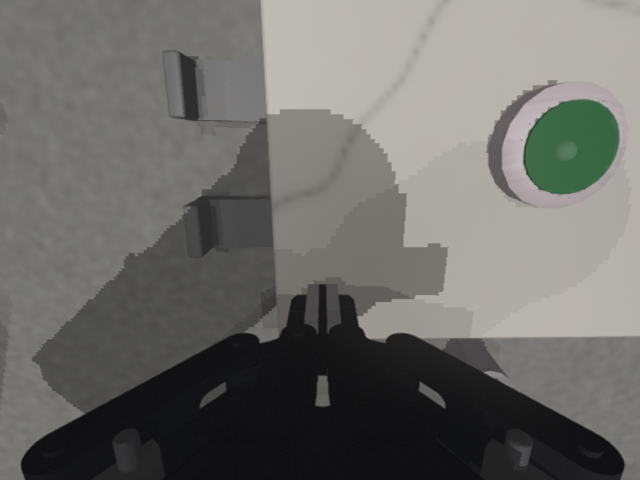

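The fingertips hang over corner a, just above the slab. I'll press down gently.

Call:
apply_moves:
  steps:
    - {"hand":0,"xyz":[0,0,0.6],"delta_rot":[0,0,0]}
    - {"hand":0,"xyz":[0,0,0.8],"delta_rot":[0,0,0]}
    - {"hand":0,"xyz":[0,0,0.8],"delta_rot":[0,0,0]}
    - {"hand":0,"xyz":[0,0,0.8],"delta_rot":[0,0,0]}

```text
clock: 3.55
position: [450.7, 185.4, 64.5]
ee_rot: [0.707, -0.707, 0.0, -0.0]
contact_force: [0.7, -0.1, 0.2]
gripper_width: -0.0
```

Call:
apply_moves:
  steps:
    - {"hand":0,"xyz":[0,0,0.1],"delta_rot":[0,0,0]}
    - {"hand":0,"xyz":[0,0,0.1],"delta_rot":[0,0,0]}
    - {"hand":0,"xyz":[0,0,0.1],"delta_rot":[0,0,0]}

```text
clock: 3.8
position: [451.0, 185.5, 63.9]
ee_rot: [0.707, -0.707, 0.0, -0.0]
contact_force: [-2.4, 0.2, 5.3]
gripper_width: -0.3
```

Call:
apply_moves:
  steps:
    - {"hand":0,"xyz":[0,0,0.1],"delta_rot":[0,0,0]}
    - {"hand":0,"xyz":[0,0,0.1],"delta_rot":[0,0,0]}
    - {"hand":0,"xyz":[0,0,0.1],"delta_rot":[0,0,0]}

```text
clock: 4.05
position: [451.0, 185.5, 63.8]
ee_rot: [0.707, -0.707, 0.0, -0.0]
contact_force: [-4.0, -0.5, 12.3]
gripper_width: -0.1
```

12 N with almost no give, so corner a is solid. Next is b.

Call:
apply_moves:
  steps:
    - {"hand":0,"xyz":[0,0,-1.5],"delta_rot":[0,0,0]}
    - {"hand":0,"xyz":[0,-4.0,-1.5],"delta_rot":[0,0,0]}
    - {"hand":0,"xyz":[0,-8.0,-1.5],"delta_rot":[0,0,0]}
    - {"hand":0,"xyz":[0,-12.0,-1.5],"delta_rot":[0,0,0]}
    - {"hand":0,"xyz":[0,-13.0,-1.5],"delta_rot":[0,0,0]}
    - {"hand":0,"xyz":[0,-13.0,-1.5],"delta_rot":[0,0,0]}
    - {"hand":0,"xyz":[0,-13.0,-0.6],"delta_rot":[0,0,0]}
    - {"hand":0,"xyz":[0,-13.0,-0.3],"delta_rot":[0,0,0]}
    - {"hand":0,"xyz":[0,-13.0,-0.3],"delta_rot":[0,0,0]}

```text
clock: 4.8
position: [579.0, 185.0, 64.5]
ee_rot: [0.707, -0.707, -0.0, 0.001]
contact_force: [-0.5, 0.9, 0.3]
gripper_width: -0.2
```

Call:
apply_moves:
  steps:
    - {"hand":0,"xyz":[0,0,0.15],"delta_rot":[0,0,0]}
    - {"hand":0,"xyz":[0,0,0.2],"delta_rot":[0,0,0]}
    - {"hand":0,"xyz":[0,0,0.2],"delta_rot":[0,0,0]}

```text
clock: 5.05
position: [579.3, 185.3, 64.1]
ee_rot: [0.708, -0.707, -0.0, 0.001]
contact_force: [-3.2, -0.3, 5.3]
gripper_width: -0.0
```

Call:
apply_moves:
  steps:
    - {"hand":0,"xyz":[0,0,0.1],"delta_rot":[0,0,0]}
    - {"hand":0,"xyz":[0,0,0.1],"delta_rot":[0,0,0]}
    - {"hand":0,"xyz":[0,0,0.1],"delta_rot":[0,0,0]}

```text
clock: 5.3
position: [579.3, 185.2, 64.0]
ee_rot: [0.708, -0.707, -0.0, 0.001]
contact_force: [-4.2, -0.6, 10.6]
gripper_width: -0.2
```

b is solid too. Now c.

Call:
apply_moves:
  steps:
    - {"hand":0,"xyz":[0,0,-2.5],"delta_rot":[0,0,0]}
    - {"hand":0,"xyz":[4,0,-2.5],"delta_rot":[0,0,0]}
    - {"hand":0,"xyz":[8,-0.2,-2.5],"delta_rot":[0,0,0]}
    - {"hand":0,"xyz":[12,-0.2,-2.5],"delta_rot":[0,0,0]}
    - {"hand":0,"xyz":[16,-0.2,-2.5],"delta_rot":[0,0,0]}
    - {"hand":0,"xyz":[19,-0.2,-2.5],"delta_rot":[0,0,0]}
    - {"hand":0,"xyz":[19,-0.2,-2.5],"delta_rot":[0,0,0]}
    - {"hand":0,"xyz":[19,-0.2,-1.5],"delta_rot":[0,0,0]}
    - {"hand":0,"xyz":[19,-0.2,-0.6],"delta_rot":[0,0,0]}
    - {"hand":0,"xyz":[19,-0.2,-0.3],"delta_rot":[0,0,0]}
    - {"hand":0,"xyz":[19,-0.2,-0.3],"delta_rot":[0,0,0]}

```text
clock: 6.22
position: [581.9, -3.5, 64.2]
ee_rot: [0.708, -0.706, -0.001, 0.001]
contact_force: [-0.1, 0.1, 0.7]
gripper_width: 0.3
```

Call:
apply_moves:
  steps:
    - {"hand":0,"xyz":[0,0,0.15],"delta_rot":[0,0,0]}
    - {"hand":0,"xyz":[0,0,0.2],"delta_rot":[0,0,0]}
    - {"hand":0,"xyz":[0,0,0.2],"delta_rot":[0,0,0]}

```text
clock: 6.47
position: [582.4, -3.4, 63.9]
ee_rot: [0.708, -0.706, -0.0, 0.0]
contact_force: [-3.1, 1.1, 6.7]
gripper_width: 0.2
```

Call:
apply_moves:
  steps:
    - {"hand":0,"xyz":[0,0,0.1],"delta_rot":[0,0,0]}
    - {"hand":0,"xyz":[0,0,0.1],"delta_rot":[0,0,0]}
    - {"hand":0,"xyz":[0,0,0.1],"delta_rot":[0,0,0]}

```text
clock: 6.72
position: [582.4, -3.4, 63.8]
ee_rot: [0.708, -0.706, -0.0, 0.0]
contact_force: [-5.3, 0.2, 12.7]
gripper_width: -0.1
```

c is solid as well, so d should be the loose one. I'll press it to confirm.

Call:
apply_moves:
  steps:
    - {"hand":0,"xyz":[0,0,-1.5],"delta_rot":[0,0,0]}
    - {"hand":0,"xyz":[0,4.0,-1.5],"delta_rot":[0,0,0]}
    - {"hand":0,"xyz":[0.1,8.0,-1.5],"delta_rot":[0,0,0]}
    - {"hand":0,"xyz":[0.1,12.0,-1.5],"delta_rot":[0,0,0]}
    - {"hand":0,"xyz":[0.1,13.1,-1.5],"delta_rot":[0,0,0]}
    - {"hand":0,"xyz":[0.1,13.1,-1.5],"delta_rot":[0,0,0]}
    - {"hand":0,"xyz":[0.1,13.1,-0.6],"delta_rot":[0,0,0]}
    - {"hand":0,"xyz":[0.1,13.1,-0.3],"delta_rot":[0,0,0]}
    - {"hand":0,"xyz":[0.1,13.1,-0.3],"delta_rot":[0,0,0]}

```text
clock: 7.47
position: [452.2, -5.1, 64.6]
ee_rot: [0.707, -0.707, -0.0, 0.0]
contact_force: [-0.2, -0.7, -0.3]
gripper_width: -0.2
```

Call:
apply_moves:
  steps:
    - {"hand":0,"xyz":[0,0,0.15],"delta_rot":[0,0,0]}
    - {"hand":0,"xyz":[0,0,0.25],"delta_rot":[0,0,0]}
    - {"hand":0,"xyz":[0,0,0.25],"delta_rot":[0,0,0]}

```text
clock: 7.72
position: [452.4, -5.5, 62.7]
ee_rot: [0.707, -0.707, 0.0, -0.0]
contact_force: [-0.2, 1.0, -0.0]
gripper_width: -0.1
```

Call:
apply_moves:
  steps:
    - {"hand":0,"xyz":[0,0,0.1],"delta_rot":[0,0,0]}
    - {"hand":0,"xyz":[0,0,0.1],"delta_rot":[0,0,0]}
    - {"hand":0,"xyz":[0,0,0.1],"delta_rot":[0,0,0]}

```text
clock: 7.97
position: [452.1, -5.6, 62.0]
ee_rot: [0.707, -0.707, 0.0, -0.0]
contact_force: [-0.1, 1.1, 1.6]
gripper_width: 0.0
```

Call:
apply_moves:
  steps:
    - {"hand":0,"xyz":[0,0,0.15],"delta_rot":[0,0,0]}
    - {"hand":0,"xyz":[0,0,0.3],"delta_rot":[0,0,0]}
    - {"hand":0,"xyz":[0,0,0.3],"delta_rot":[0,0,0]}
    - {"hand":0,"xyz":[0,0,0.3],"delta_rot":[0,0,0]}

```text
clock: 8.3
position: [451.8, -5.9, 59.9]
ee_rot: [0.707, -0.707, 0.0, 0.0]
contact_force: [-3.1, -0.3, 12.7]
gripper_width: -0.1
```

```bash
python3 - <<'E'
from h import *
from bench import get_image
st()
p=get_image("side");cv2.imwrite("pics/s3.png",cv2.resize(p["frame"][150:310,220:400],None,fx=3.6,fy=3.6))
E
```

```text
t 8.3 pos [451.8  -5.9  59.9] F [-3.09 -0.26 12.74] rv [[0.001, -1.0, 0.0], [-1.0, -0.001, -0.0], [0.0, -0.0, -1.0]] w -0.1
```

View pics/s3.png

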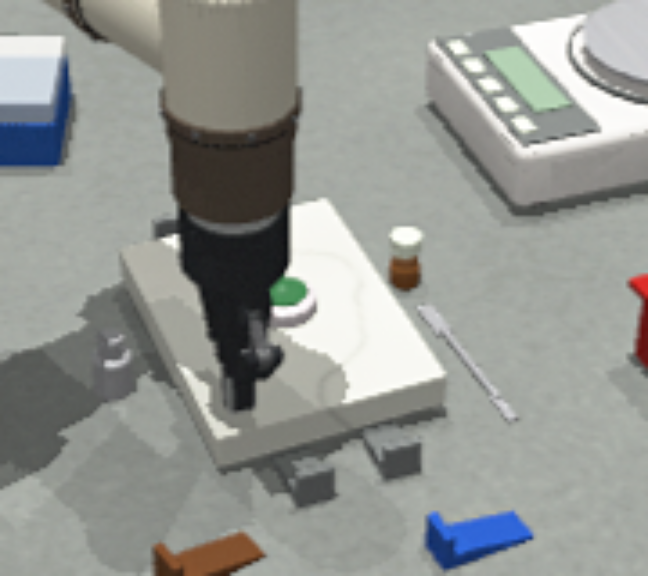

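Corner d gives about 4.4 mm under 12.7 N (the side view shows the fingers on the near-right corner with the slab tipped), so d is the rocking corner. I'll release it and move outside shim_d.

Call:
apply_moves:
  steps:
    - {"hand":0,"xyz":[0,0,-1.5],"delta_rot":[0,0,0]}
    - {"hand":0,"xyz":[0,0,-3.2],"delta_rot":[0,0,0]}
    - {"hand":0,"xyz":[4,-2.8,-3.2],"delta_rot":[0,0,0]}
    - {"hand":0,"xyz":[8,-2.8,-3.2],"delta_rot":[0,0,0]}
    - {"hand":0,"xyz":[11.5,-2.8,-3.2],"delta_rot":[0,0,0]}
    - {"hand":0,"xyz":[11.5,-2.8,-3.2],"delta_rot":[0,0,0]}
    - {"hand":0,"xyz":[11.5,-2.8,-3.2],"delta_rot":[0,0,0]}

```text
clock: 8.93
position: [479.1, -122.6, 90.2]
ee_rot: [-0.705, 0.709, 0.0, -0.0]
contact_force: [0.5, 0.1, 0.2]
gripper_width: 0.1
```

```bash
python3 - <<'E'
from h import *
from bench import get_image,nets
st()
for n in("side","wrist"):
    p=get_image(n)
    for l in ("shim_d","corner_d"): print(n,l,[(np.round(d["xyz"],0).tolist(),round(d["confidence"],2)) for d in nets.pinpoint(p,l)])
    cv2.imwrite(f"pics/{n}4.png",cv2.resize(p["frame"][150:310,220:400],None,fx=3.6,fy=3.6) if n=="side" else p["frame"])
E
```

```text
t 8.93 pos [ 479.1 -122.6   90.2] F [0.55 0.07 0.16] rv [[-0.005, -1.0, -0.001], [-1.0, 0.005, 0.0], [-0.0, 0.001, -1.0]] w 0.1
side shim_d [([547.0, -160.0, -1.0], 0.89), ([542.0, 252.0, 4.0], 0.55), ([548.0, -72.0, 3.0], 0.54), ([483.0, -79.0, 3.0], 0.47), ([482.0, 241.0, -1.0], 0.46)]
side corner_d [([447.0, 185.0, 40.0], 0.96), ([577.0, 185.0, 44.0], 0.82), ([585.0, -2.0, 42.0], 0.7)]
wrist shim_d [([548.0, -70.0, -4.0], 0.82), ([485.0, -76.0, -6.0], 0.75), ([366.0, -119.0, 2.0], 0.68), ([547.0, -163.0, 1.0], 0.62), ([449.0, -7.0, 44.0], 0.42)]
wrist corner_d [([580.0, -2.0, 40.0], 0.77), ([452.0, -3.0, 39.0], 0.62)]
```

View pics/side4.png

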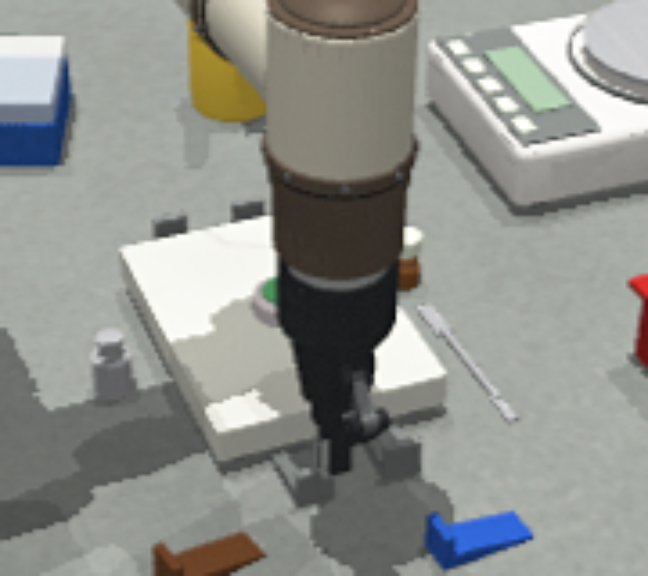

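View pics/wrist4.png

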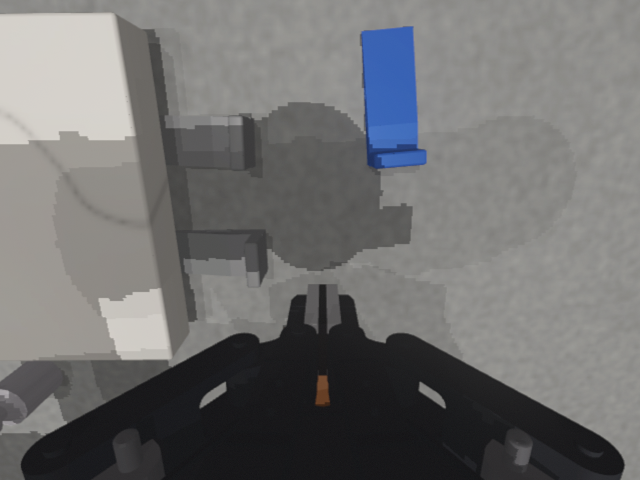

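The wrist view shows shim_d's tab at about (256, 258) px, clear of the fingers and of the decoys. I'll descend outside the tab.

Call:
apply_moves:
  steps:
    - {"hand":0,"xyz":[0,-0.2,3.0],"delta_rot":[0,0,0]}
    - {"hand":0,"xyz":[0,-0.2,5.0],"delta_rot":[0,0,0]}
    - {"hand":0,"xyz":[0,-0.2,6.0],"delta_rot":[0,0,0]}
    - {"hand":0,"xyz":[0,-0.2,6.0],"delta_rot":[0,0,0]}
    - {"hand":0,"xyz":[0,-0.2,6.0],"delta_rot":[0,0,0]}

```text
clock: 9.65
position: [481.8, -120.0, 30.6]
ee_rot: [0.708, -0.707, -0.0, 0.0]
contact_force: [0.1, -0.1, 0.5]
gripper_width: -0.0
```

```bash
python3 - <<'E'
from h import *
from bench import get_image,nets
st()
p=get_image("wrist");cv2.imwrite(f"pics/w5.png",p["frame"])
p=get_image("side");cv2.imwrite("pics/s5.png",cv2.resize(p["frame"][220:310,270:370],None,fx=6,fy=6))
E
```

```text
t 9.65 pos [ 481.8 -120.    30.6] F [ 0.12 -0.09  0.47] rv [[0.002, -1.0, -0.001], [-1.0, -0.002, -0.0], [0.0, 0.001, -1.0]] w -0.0
```

View pics/w5.png

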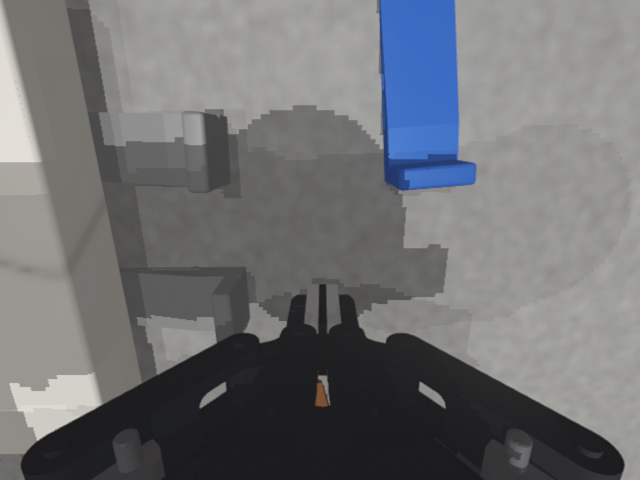

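View pics/s5.png

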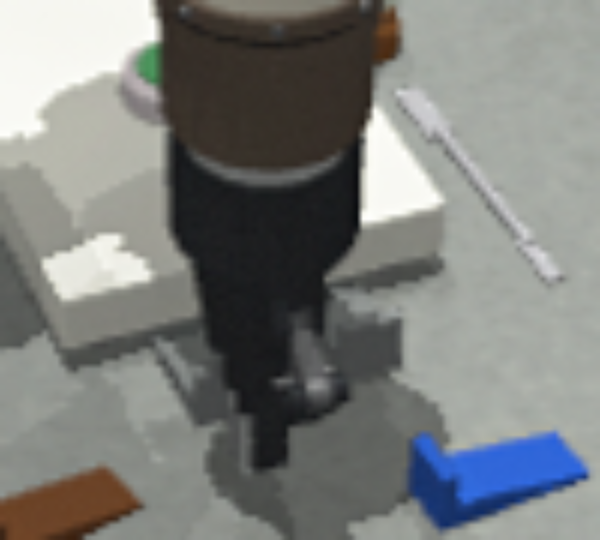

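Call:
apply_moves:
  steps:
    - {"hand":0,"xyz":[-0.5,0,0],"delta_rot":[0,0,0]}
    - {"hand":0,"xyz":[-1.0,0,0],"delta_rot":[0,0,0]}
    - {"hand":0,"xyz":[-1.5,0,0],"delta_rot":[0,0,0]}
    - {"hand":0,"xyz":[-2.0,0,0],"delta_rot":[0,0,0]}
    - {"hand":0,"xyz":[-2.5,0,0],"delta_rot":[0,0,0]}
    - {"hand":0,"xyz":[-3.0,0,0],"delta_rot":[0,0,0]}
    - {"hand":0,"xyz":[-3.5,0,0],"delta_rot":[0,0,0]}
    - {"hand":0,"xyz":[-4.0,0,0],"delta_rot":[0,0,0]}
    - {"hand":0,"xyz":[-4.0,0,0],"delta_rot":[0,0,0]}

```text
clock: 10.5
position: [481.8, -79.9, 30.8]
ee_rot: [0.707, -0.707, 0.0, -0.0]
contact_force: [-0.6, -0.4, 0.2]
gripper_width: 0.1
```

```bash
python3 - <<'E'
from h import *
from bench import get_image,nets
st()
p=get_image("wrist");cv2.imwrite(f"pics/w6.png",p["frame"])
p=get_image("side");cv2.imwrite("pics/s6.png",cv2.resize(p["frame"][220:310,270:370],None,fx=6,fy=6))
E
```

```text
t 10.5 pos [481.8 -79.9  30.8] F [-0.58 -0.45  0.16] rv [[0.001, -1.0, 0.0], [-1.0, -0.001, 0.0], [-0.0, -0.0, -1.0]] w 0.1
```

View pics/w6.png

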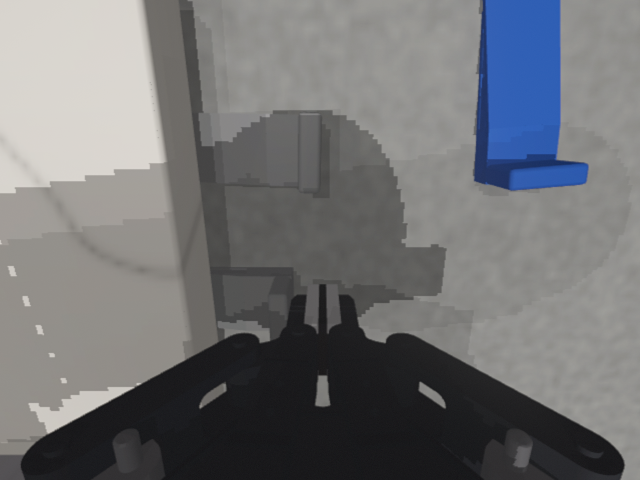

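View pics/s6.png

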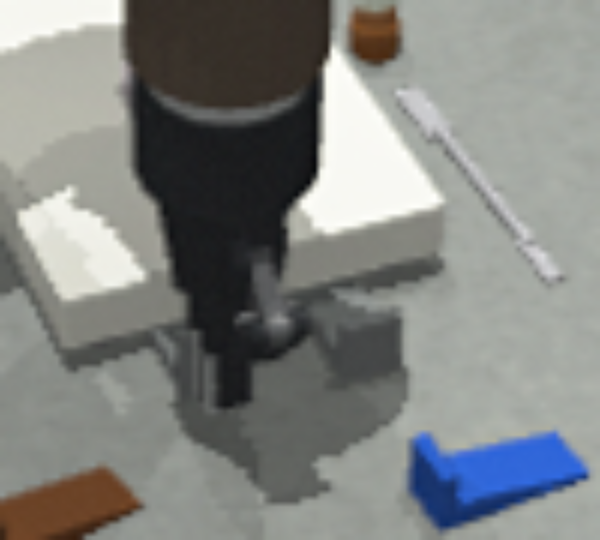

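The fingers are now touching shim_d's tab squarely and it is sliding. I'll keep pushing.

Call:
apply_moves:
  steps:
    - {"hand":0,"xyz":[-0.4,0,0],"delta_rot":[0,0,0]}
    - {"hand":0,"xyz":[-0.8,0,0],"delta_rot":[0,0,0]}
    - {"hand":0,"xyz":[-1.2,0,0],"delta_rot":[0,0,0]}
    - {"hand":0,"xyz":[-1.6,0,0],"delta_rot":[0,0,0]}
    - {"hand":0,"xyz":[-2.0,0,0],"delta_rot":[0,0,0]}
    - {"hand":0,"xyz":[-2.0,0,0],"delta_rot":[0,0,0]}

```text
clock: 11.1
position: [481.8, -60.0, 30.8]
ee_rot: [0.707, -0.707, 0.0, -0.0]
contact_force: [0.4, -0.0, -0.1]
gripper_width: 0.0
```

```bash
python3 - <<'E'
from h import *
from bench import get_image,nets
st()
p=get_image("wrist");cv2.imwrite(f"pics/w7.png",p["frame"])
E
```

```text
t 11.1 pos [481.8 -60.   30.8] F [ 0.39 -0.03 -0.07] rv [[0.001, -1.0, 0.0], [-1.0, -0.001, 0.0], [-0.0, -0.0, -1.0]] w 0.0
```

View pics/w7.png

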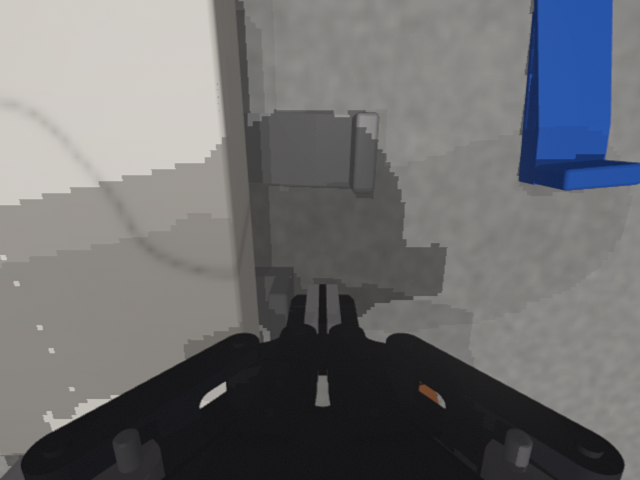

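Nearly home, with a small gap left. Last part in smaller steps, watching the force.

Call:
apply_moves:
  steps:
    - {"hand":0,"xyz":[-0.2,0,0],"delta_rot":[0,0,0]}
    - {"hand":0,"xyz":[-0.4,0,0],"delta_rot":[0,0,0]}
    - {"hand":0,"xyz":[-0.6,0,0],"delta_rot":[0,0,0]}
    - {"hand":0,"xyz":[-0.6,0,0],"delta_rot":[0,0,0]}

```text
clock: 11.48
position: [481.8, -54.5, 30.8]
ee_rot: [0.707, -0.707, 0.0, -0.0]
contact_force: [1.0, -0.1, -0.2]
gripper_width: -0.2
```

Call:
apply_moves:
  steps:
    - {"hand":0,"xyz":[-0.1,0,0],"delta_rot":[0,0,0]}
    - {"hand":0,"xyz":[-0.2,0,0],"delta_rot":[0,0,0]}
    - {"hand":0,"xyz":[-0.2,0,0],"delta_rot":[0,0,0]}

```text
clock: 11.73
position: [481.8, -52.6, 30.8]
ee_rot: [0.707, -0.707, 0.0, -0.0]
contact_force: [0.9, 0.6, -0.3]
gripper_width: 0.1
```

Call:
apply_moves:
  steps:
    - {"hand":0,"xyz":[-0.1,0,0],"delta_rot":[0,0,0]}
    - {"hand":0,"xyz":[-0.2,0,0],"delta_rot":[0,0,0]}
    - {"hand":0,"xyz":[-0.2,0,0],"delta_rot":[0,0,0]}

```text
clock: 11.98
position: [481.7, -51.8, 30.8]
ee_rot: [0.707, -0.707, 0.0, 0.001]
contact_force: [1.7, -7.9, -0.2]
gripper_width: 0.0
```

```bash
python3 - <<'E'
from h import *
from bench import get_image,nets
st()
p=get_image("wrist");cv2.imwrite(f"pics/w8.png",p["frame"][150:400,150:420].repeat(2,0).repeat(2,1))
p=get_image("side");cv2.imwrite("pics/s8.png",cv2.resize(p["frame"][220:310,270:370],None,fx=6,fy=6))
E
```

```text
t 11.98 pos [481.7 -51.8  30.8] F [ 1.68 -7.86 -0.22] rv [[0.0, -1.0, -0.001], [-1.0, -0.0, -0.001], [0.001, 0.001, -1.0]] w 0.0
```

View pics/w8.png

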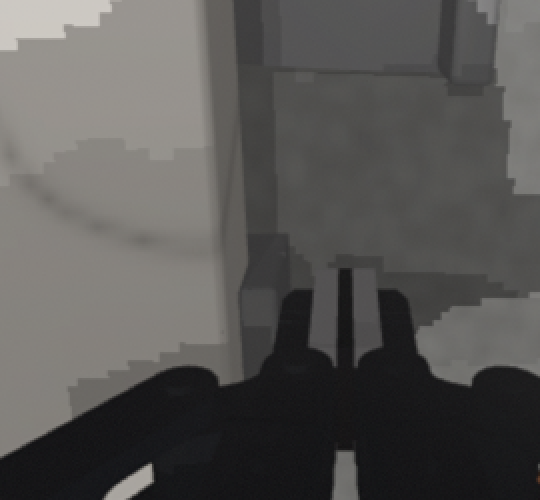

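View pics/s8.png

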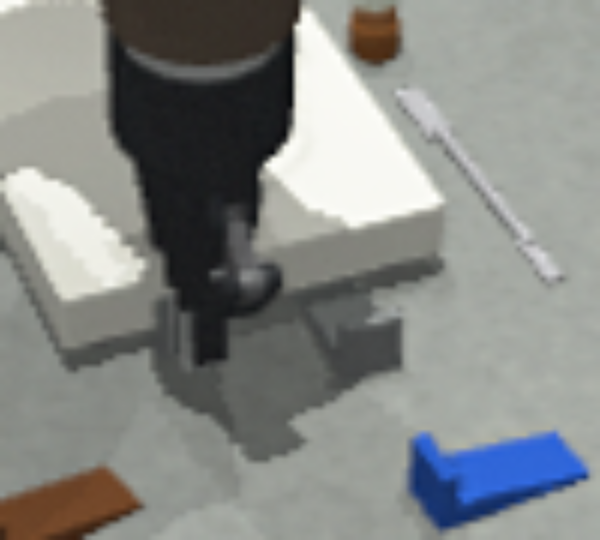

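A firm stop at 7.9 N, right where home was predicted, and the wrist view shows the tab against the slab edge. I'll back off, rise and re-press corner d.

Call:
apply_moves:
  steps:
    - {"hand":0,"xyz":[1.5,0,0],"delta_rot":[0,0,0]}
    - {"hand":0,"xyz":[3,0,0],"delta_rot":[0,0,0]}
    - {"hand":0,"xyz":[3,0,0],"delta_rot":[0,0,0]}
    - {"hand":0,"xyz":[3,0,-4],"delta_rot":[0,0,0]}
    - {"hand":0,"xyz":[3,0,-7],"delta_rot":[0,0,0]}
    - {"hand":0,"xyz":[3,0,-7],"delta_rot":[0,0,0]}
    - {"hand":0,"xyz":[0,3,-7],"delta_rot":[0,0,0]}
    - {"hand":0,"xyz":[-4.5,3,-7],"delta_rot":[0,0,0]}
    - {"hand":0,"xyz":[-4.5,3,-7],"delta_rot":[0,0,0]}
    - {"hand":0,"xyz":[-4.5,3,-7],"delta_rot":[0,0,0]}

```text
clock: 12.92
position: [451.9, -3.5, 101.2]
ee_rot: [0.709, -0.706, 0.0, -0.001]
contact_force: [-0.1, -0.5, -0.1]
gripper_width: -0.1
```

```bash
python3 - <<'E'
from h import *
from bench import get_image,nets
st()
p=get_image("side");cv2.imwrite("pics/s9.png",cv2.resize(p["frame"][220:310,270:370],None,fx=6,fy=6))
E
```

```text
t 12.92 pos [451.9  -3.5 101.2] F [-0.11 -0.53 -0.06] rv [[0.004, -1.0, 0.001], [-1.0, -0.004, 0.001], [-0.0, -0.001, -1.0]] w -0.1
```

View pics/s9.png

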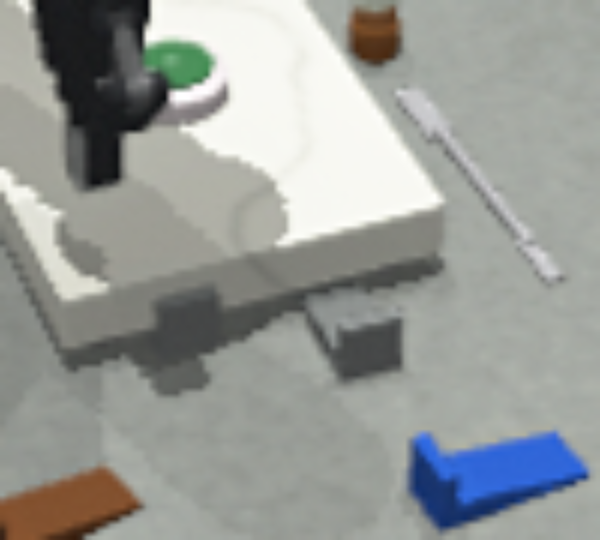

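Shim_d's tab lies flat against the slab's edge at about (188, 325) in the crop. Now the proof press.

Call:
apply_moves:
  steps:
    - {"hand":0,"xyz":[0,0,2],"delta_rot":[0,0,0]}
    - {"hand":0,"xyz":[0,0,3.2],"delta_rot":[0,0,0]}
    - {"hand":0,"xyz":[0,0,3.6],"delta_rot":[0,0,0]}
    - {"hand":0,"xyz":[0,0,3.6],"delta_rot":[0,0,0]}

```text
clock: 13.3
position: [451.4, -6.6, 64.2]
ee_rot: [-0.707, 0.708, 0.0, -0.001]
contact_force: [0.4, 0.5, 0.8]
gripper_width: -0.0
```

Call:
apply_moves:
  steps:
    - {"hand":0,"xyz":[0,0,0.15],"delta_rot":[0,0,0]}
    - {"hand":0,"xyz":[0,0,0.3],"delta_rot":[0,0,0]}
    - {"hand":0,"xyz":[0,0,0.3],"delta_rot":[0,0,0]}

```text
clock: 13.55
position: [452.1, -6.3, 63.4]
ee_rot: [-0.707, 0.707, -0.0, -0.0]
contact_force: [-4.3, -0.7, 14.6]
gripper_width: 0.4
```

Call:
apply_moves:
  steps:
    - {"hand":0,"xyz":[0,0,0],"delta_rot":[0,0,0]}
    - {"hand":0,"xyz":[0,0,0],"delta_rot":[0,0,0]}
    - {"hand":0,"xyz":[0,0,0],"delta_rot":[0,0,0]}
    - {"hand":0,"xyz":[0,0,0],"delta_rot":[0,0,0]}

```text
clock: 13.88
position: [452.1, -6.3, 63.4]
ee_rot: [-0.707, 0.707, -0.0, 0.0]
contact_force: [-4.1, -0.1, 13.3]
gripper_width: 0.2
```

Call:
apply_moves:
  steps:
    - {"hand":0,"xyz":[0,0,-1],"delta_rot":[0,0,0]}
    - {"hand":0,"xyz":[0,0,-4],"delta_rot":[0,0,0]}
    - {"hand":0,"xyz":[0,0,-8],"delta_rot":[0,0,0]}
    - {"hand":0,"xyz":[0,0,-12],"delta_rot":[0,0,0]}
    - {"hand":0,"xyz":[0,0,-15],"delta_rot":[0,0,0]}
    - {"hand":0,"xyz":[0,4,-15],"delta_rot":[0,0,0]}
    - {"hand":0,"xyz":[0,8,-15],"delta_rot":[0,0,0]}
    - {"hand":0,"xyz":[0,8,-15],"delta_rot":[0,0,0]}
    - {"hand":0,"xyz":[0,8,-15],"delta_rot":[0,0,0]}

```text
clock: 14.63
position: [370.0, -6.4, 212.4]
ee_rot: [0.707, -0.707, 0.0, -0.001]
contact_force: [1.2, 0.3, -0.4]
gripper_width: 0.2
```

```bash
python3 - <<'E'
from h import *
from bench import get_image,nets
st()
for n in("side","top"):
    p=get_image(n)
    for l in ("shim_d","slab","weight","bubble","vial"): print(n,l,[(np.round(d["xyz"],0).tolist(),round(d["confidence"],2)) for d in nets.pinpoint(p,l)][:6])
    x0,y0,x1,y1=(200,180,420,330) if n=="top" else (220,190,380,310)
    cv2.imwrite(f"pics/{n}10.png",cv2.resize(p["frame"][y0:y1,x0:x1],None,fx=3.6,fy=3.6,interpolation=2))
E
```

```text
t 14.63 pos [370.   -6.4 212.4] F [ 1.21  0.3  -0.42] rv [[0.0, -1.0, 0.002], [-1.0, -0.0, 0.001], [-0.001, -0.002, -1.0]] w 0.2
side shim_d [([367.0, -121.0, -2.0], 0.9), ([548.0, -159.0, 1.0], 0.76), ([484.0, -30.0, 2.0], 0.65), ([480.0, 242.0, -2.0], 0.55), ([542.0, 250.0, 4.0], 0.55), ([547.0, -73.0, 3.0], 0.47)]
side slab [([516.0, 96.0, 13.0], 0.9)]
side weight [([383.0, 89.0, -0.0], 0.62)]
side bubble [([526.0, 87.0, 43.0], 0.49)]
side vial [([648.0, 138.0, -4.0], 0.51)]
top shim_d [([363.0, -120.0, 0.0], 0.8), ([553.0, -73.0, 1.0], 0.78), ([552.0, 250.0, 2.0], 0.72), ([480.0, 250.0, -3.0], 0.68), ([548.0, -163.0, 0.0], 0.65), ([483.0, -30.0, 2.0], 0.58)]
top slab [([522.0, 88.0, 9.0], 0.96)]
top weight [([383.0, 87.0, 2.0], 0.57), ([519.0, 88.0, 43.0], 0.44)]
top bubble [([521.0, 88.0, 43.0], 0.53)]
top vial [([641.0, 135.0, 2.0], 0.6)]
```

View pics/side10.png

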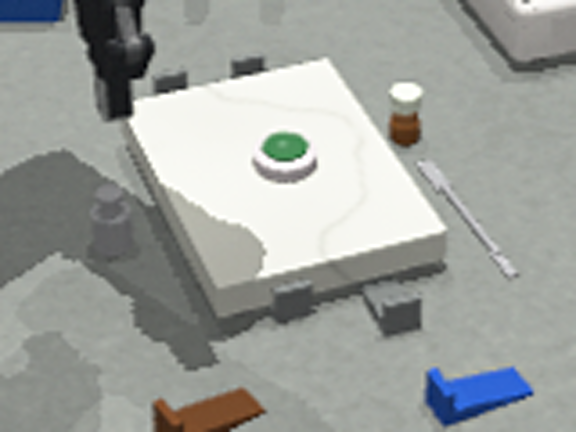

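View pics/top10.png

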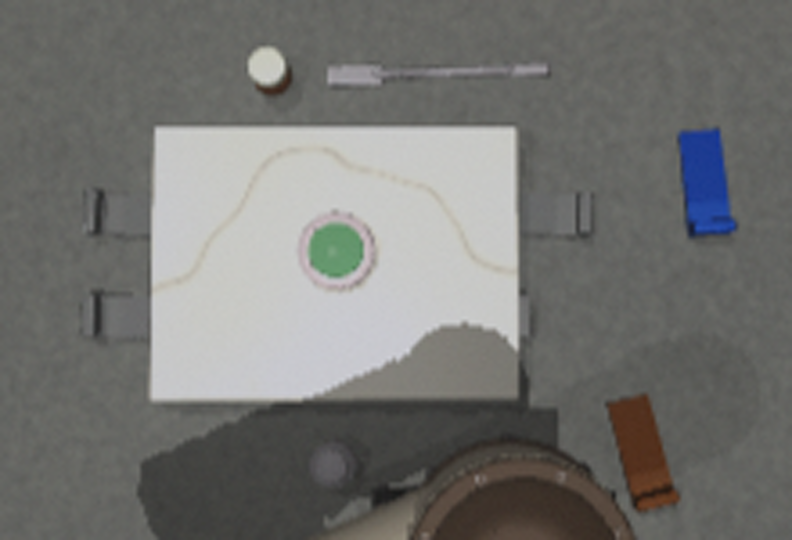

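Both views show shim_d home, with origin (483, −30) at the slab face. Everything else has stayed put and the arm is clear.

```bash
python3 -c "
from bench import workorder
print(workorder.job_done())"
```

```text
the job is handed in; nothing more can be done
None
```

The rocking corner was d (near right). I shimmed it, a second press showed it solid, and I handed the job in at about 15 s of the 61 s allowed; the hand-in reported no verdict.

- **Finding the corner:** a, b and c gave only a few tenths of a millimetre under about 11–13 N. Corner d went down about 4.4 mm under 12.7 N.
- **Shimming:** I pushed shim_d in until it stopped at 7.9 N. The side and top views both put its tab at the slab's face (y about −30 mm).
- **Proof press:** corner d then held 13–15 N for about 0.4 s with under 1 mm of give.
- **Final check:** the last pictures show the slab, the other three shims, both look-alikes, the bubble, weight, vial and spatula where they were, with the arm clear. I didn't look at the beaker, bottle, tip box or sprayer again; the arm passed none of them closely.

No check failed or disagreed.

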